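# Lock the bin stop into the slotted shelf rail

### The job

Take the bin stop out of its holder block, pass its T-foot gently down through the slot in the aluminium stop rail, feeling along the groove for the slot, and push it down against the spring. Then give it a quarter turn, so that its wing stands squarely across the rail, let the spring lift the foot into its seat under the plate, and let go. Do not force it, and leave everything else where it is.

Things in the scene. Friction and masses are not known exactly. Their poses are not given: they have to be found in the camera images.
- stop_wing (a point): Centre of the bin stop's wing, where to grip it: a black plastic plate 56 mm long (x), 14 mm thick (y; pinch across this), 46 mm high (z, up). Below it a steel shank 8 mm in diameter, then a steel T-foot, its centre 53 mm and its underside 57 mm below this point. Mass about 0.12 kg. It starts hanging upright in the holder; lift it straight up 45 mm or more to clear the block.
- stop_foot (a point): Centre of the stop's T-foot: a flat steel bar 31 mm long (x, parallel to the wing's length), 9 mm wide (y), 8 mm high (z), its edges chamfered 1.8 mm.
- rail: The stop rail: a fixed aluminium channel 250 mm long (x), 64 mm wide (y), 49 mm high (z); origin at the centre of its underside. A groove 12.4 mm wide, 3 mm deep, runs along the middle of its top (y = 0) from x = -80 to +80 mm. Pressing or shoving the rail with the stop at more than 60 N would bend it.
- rail_groove (a point): Middle of the rail's groove, on its floor, 46 mm above the rail's underside; axes as the rail. The floor is a steel plate 6 mm thick with one through slot 35 mm long (x), 12 mm wide. The plate is clamped elsewhere each time: the slot's centre lies anywhere from x = -20 to +20 mm, y = 0. It can be seen, or felt by sliding the foot lengthwise along the groove at 3 to 6 N until it drops.
- rail_seat (a point): 36 mm above the rail's underside, under the groove's middle: height of the foot's centre when seated. Four ribs under the plate, reaching 11 mm below the groove floor, leave a cross-shaped opening: the foot passes along x, turns (either way) only with its centre 15 mm or more below the groove floor, and after a quarter turn rises into a 13 mm wide, 5 mm deep seat between the ribs, across the rail.
- rail_spring (a point): 12 mm below the groove floor: rest height of the top of the spring plate under the slot (it shifts along x with the slot). It pushes up with 3.6 N there and 0.45 N more for each mm, travels 18 mm down to a hard stop, and holds the seated foot up with 4.5 N.
- holder: The fixed grey plastic holder block, 100 x 60 mm (x, y), 42 mm high, origin at the centre of its underside. The stop hangs in its through slot, 35 x 13 mm (long along x), the wing resting on the block's top, with up to 2 mm of play.
- tote: Bystander: loose open grey plastic tote, 130 x 110 mm, 60 mm high, origin at the centre of its underside. Leave alone.
- coupling: Bystander: loose brass coupling, 34 mm in diameter at the foot, 40 mm high, standing; origin at the centre of its underside. Leave alone.
- carton: Bystander: loose cardboard carton 100 x 140 mm, 70 mm high; origin at the centre of its underside. Leave alone.

How it is judged:
By the outcome, as a careful person would: the job done as asked, in the order asked, and still so for the second after the job is handed in, with the robot touching nothing.
It also fails if it takes over 69 s, if anything falls off the work surface, if the arm or the gripper's body presses on something with over 40 N, if the wrist force passes 120 N, or if a joint passes its speed limit or range.

### The arm

A 6-joint arm with a two-finger parallel gripper is mounted at the origin on the work surface. World frame = base frame: x ahead of the robot, y to its left, z up, the work surface at z = 0. Lengths are in m, angles in degrees, forces in N, time in s.
With the tool pointing down it reaches from about 0.375 to 0.925 m from the base axis. Payload 5.7 kg.
Tool frame: the origin (TCP) lies at the very end of the fingers, on their centre line; the grasp point (between the pads) lies 19 mm behind it; z points along the fingers, y is the line along which they close (so a half turn about z gives the same grasp; the last joint's range is limited). The gripper opens to 85 mm and grips with 20 to 120 N. Pads are 22 mm wide; open, the fingers measure 114 mm over their backs; the gripper's body (76 mm by 85 mm) begins 54 mm behind the grasp point. The pads swing forward as they close: fully open they stand 13 mm farther back than shut.
Start: joints at [-70.823, 20.558, 86.54, -0, 72.909, -6.595], TCP at [0.261, -0.54, 0.231] pointing down, gripper open.
Joint ranges: [-170.27, 170.27], [-57.76, 135], [12.27, 136.19], [-55.21, 235.2], [11.17, 155.16], [-170.74, 170.74]. Speed limits (degrees/s): [136.94, 136.94, 180, 180, 180, 180].

### API

Orientations are given as a 3x3 rotation matrix whose columns are the frame's x, y, z axes.
In Python, from cell import arm gives the robot as it stands. Calls block until the motion is done:
- arm.reach(position, orientation): joint-space move of the TCP to a pose.
- arm.movel(position, rot=None, rate=0.15): straight line of the TCP; rot=None keeps the orientation; rate is the mean speed in m/s.
- arm.move_j(angles): joint-space move.
- arm.command_gripper(opening, grasp_force=None): finger opening in m; grasp_force is the grip in N (None keeps the last); returns when the fingers have stopped.
- arm.dwell(seconds).
- arm.solve_ik(position, orientation): joint angles nearest the present ones, or None.
- arm.get_state(): the state.
- arm.get_image(name): name is "side" or "top"; returns the picture (420x560x3 uint8, blue, green, red); there is no depth.
- arm.camera_info(name): a dict with "fovy" (degrees; the focal length in pixels is half the picture's height over the tangent of half this angle, whatever the lens; pixels are square), "cx", "cy" (the principal point, pixels), "eye" and "rotation" of the camera in the world. Camera axes: x right, y down, z forward; pixel columns grow to the right and rows downward; lengths in m; the calibration is good to about 2 mm. A picture is of the moment at which its call begins. camera_info takes no time and is no camera call.
A pose or a line that the arm cannot do raises arm.MotionError and nothing moves.
- arm.close_job(): hands the job in; it is judged then, once.
Trained networks look in the newest picture that a camera, given by its name, has taken for a name from the list of things; names that differ only in an ending like _2 or _b are one class to them, and where a whole thing is asked for, a point or a joint stands for the part that bears it (a point fixed in the world has none). Each returns a list of dicts, best first, with "p" (0 to 1); they miss things now and then, are a little off and sometimes report something else, mostly with a low value. They report only what shows in the picture. A call takes as long as a camera call.
- arm.trace(camera, target): "pixels" (420x560 bool, what is visible of it) and "pixel" ([column, row] in pixels, amid what is visible of it).
The state is a dict: "clock": time; "joint_positions": joint angles; "qd": joint speeds; "tau": joint torques, N m; "tcp_pos": TCP position; "tcp_rot": TCP orientation; "force": force on the tool from outside, world axes, zero at the start; "wrist_torque": the same for the moment, N m; "grip_width": finger opening in m; "gripper_force": force on a finger pad.
Only numpy, scipy, OpenCV 4.12 (cv2) and the standard library are available. Lean on these libraries where they do the work, as an engineer would, in place of code of your own. Each camera call takes 0.05 s, during which the arm holds its last target. There are 200 camera calls.

## Working session

There is one attempt and no reset: what is moved stays moved. The work goes in short steps, each a Python script; the robot and the scene stay as the last script left them, time stands still between calls to the robot, and variables do not carry over. Pictures are saved under pics/ and viewed, at most 10 in all, crops included, and the job is handed in when it is done.

```bash
mkdir -p pics; ls; python3 - <<'E'
from cell import arm
import cv2,numpy as np
for n in("side","top"):
    im=arm.get_image(n); cv2.imwrite(f"pics/{n}0.png",im); print(n,arm.camera_info(n))
    for t in("stop_wing","stop_foot","rail","rail_groove","holder","tote","coupling","carton"):
        r=arm.trace(n,t)
        print(t,[(round(d["p"],2),np.round(d["pixel"],1).tolist(),int(d["pixels"].sum())) for d in r[:2]])
s=arm.get_state(); print(s)
E
```

```text
pics
side {'fovy': 56.37769880944372, 'cx': 279.51449479514434, 'cy': 209.94963112975546, 'eye': array([ 0.51317862, -0.37690483,  0.59222913]), 'rotation': array([[ 0.94860141, -0.24617368,  0.19888157],
       [-0.31605867, -0.76907622,  0.5555436 ],
       [ 0.01619488, -0.58984769, -0.80735211]])}
stop_wing [(0.73, [200.8, 160.1], 684)]
stop_foot [(0.86, [195.9, 157.3], 689)]
rail [(0.64, [253.0, 313.3], 9107)]
rail_groove [(0.62, [254.7, 314.9], 9232)]
holder [(0.9, [201.8, 176.2], 1629)]
tote [(0.87, [323.1, 143.7], 4189), (0.74, [255.6, 313.9], 9201)]
coupling [(0.78, [337.5, 222.5], 397), (0.18, [194.6, 156.2], 704)]
carton [(0.58, [383.8, 270.2], 7512)]
top {'fovy': 50.06692501781234, 'cx': 269.9901542273235, 'cy': 211.99111031904465, 'eye': array([0.59225751, 0.00354473, 0.79341994]), 'rotation': array([[-0.02632745, -0.99780852,  0.06070441],
       [-0.99954406,  0.025378  , -0.0163591 ],
       [ 0.01478269, -0.06110742, -0.99802172]])}
stop_wing [(0.72, [180.3, 275.4], 453)]
stop_foot [(0.76, [180.3, 277.8], 479)]
rail [(0.84, [359.3, 256.2], 6518), (0.29, [179.7, 276.9
[... 281 characters left out ...]
4,
        7.29057526e+01, -6.59347059e+00]), 'qd': array([-0.03067989,  0.07202944, -0.02355675, -0.00711024,  0.0239499 ,
        0.03201192]), 'tau': array([-9.56444019e-04, -5.27568519e+01, -2.79051715e+01, -5.99482173e-04,
        1.55601640e-03,  5.66933636e-06]), 'tcp_pos': array([ 0.26086791, -0.5403166 ,  0.23127216]), 'tcp_rot': array([[ 9.00535976e-01,  4.34781504e-01, -2.16098194e-05],
       [ 4.34781505e-01, -9.00535975e-01,  3.51236881e-05],
       [-4.18928983e-06, -4.10256945e-05, -9.99999999e-01]]), 'force': array([ 0.67561692, -0.70018453,  0.3302725 ]), 'wrist_torque': array([-0.00987445,  0.00453707, -0.01616979]), 'gripper_force': 0.0, 'grip_width': 0.08551569276978938}
```

View both.

View pics/side0.png

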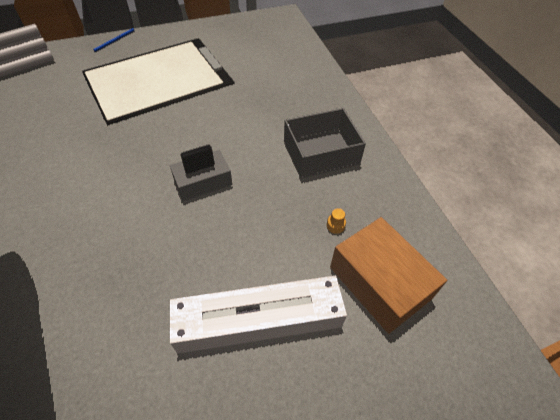

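View pics/top0.png

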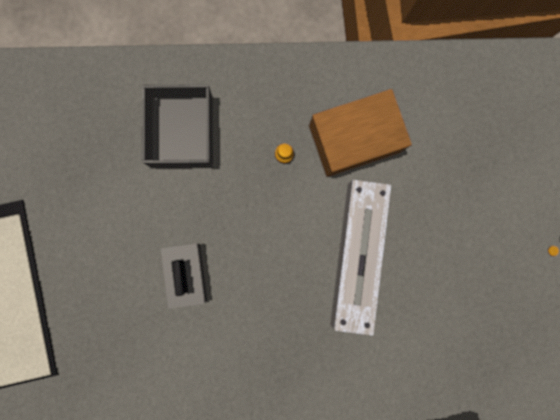

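```bash
python3 - <<'E'
import cv2,numpy as np
t=cv2.imread("pics/top0.png");s=cv2.imread("pics/side0.png")
def crop(im,x,y,w,h,k): return cv2.resize(im[y:y+h,x:x+w],None,fx=k,fy=k,interpolation=cv2.INTER_CUBIC)
a=cv2.rotate(crop(t,325,175,80,165,3),cv2.ROTATE_90_COUNTERCLOCKWISE) #495x240
b=crop(s,160,265,195,95,3) #585x285
C=np.zeros((600,800,3),np.uint8)
C[:240,:495]=a; C[245:530,:585]=b
C[:200,500:]=crop(t,155,235,60,40*1,5)[:200] if 0 else crop(t,155,235,60,80,4)[:200,:240].repeat(1,1).copy() if 0 else np.pad(crop(t,155,240,66,72,2.7),((0,6),(0,122),(0,0)))[:200,:300]
C[245:445,590:800]=np.pad(crop(s,165,140,70,60,3),((0,20),(0,0),(0,0)))[:200]
cv2.imwrite("pics/c1.png",C)
E
```

```text
(no output)
```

View pics/c1.png

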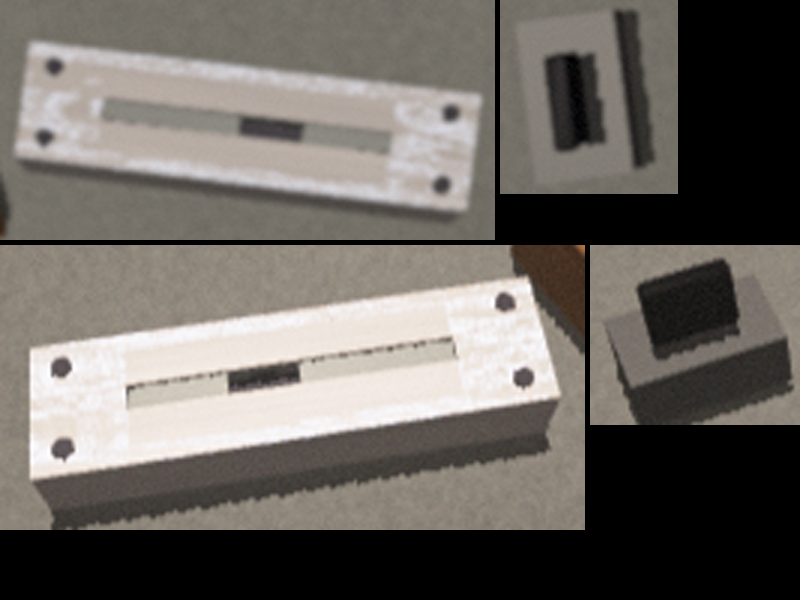

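```bash
cat > h.py <<'E'
from cell import arm
import numpy as np, cv2
from scipy.optimize import least_squares
def cam(n):
    c=arm.camera_info(n); f=210/np.tan(np.radians(c["fovy"]/2)); return c["eye"],c["rotation"],f,c["cx"],c["cy"]
CAM={n:cam(n) for n in("top","side")}
def proj(n,P):
    e,R,f,cx,cy=CAM[n]; q=(np.atleast_2d(P)-e)@R; return q[:,:2]/q[:,2:]*f+[cx,cy]
def tri(pt,ps):
    A=[];b=[]
    for n,p in(("top",pt),("side",ps)):
        e,R,f,cx,cy=CAM[n]; d=R@[(p[0]-cx)/f,(p[1]-cy)/f,1]; d/=np.linalg.norm(d); M=np.eye(3)-np.outer(d,d); A.append(M); b.append(M@e)
    return np.linalg.lstsq(np.vstack(A),np.hstack(b),rcond=None)[0]
def onplane(n,p,z):
    e,R,f,cx,cy=CAM[n]; d=R@[(p[0]-cx)/f,(p[1]-cy)/f,1]; return e+d*(z-e[2])/d[2]
E
python3 - <<'E'
from h import *
np.set_printoptions(precision=4,suppress=True)
rt=lambda u,v:np.array([(239-v+.5)/3-.5+325,(u+.5)/3-.5+175])
rs=lambda u,v:np.array([(u+.5)/3-.5+160,(v-245+.5)/3-.5+265])
ht=lambda u,v:np.array([(u-500+.5)/2.7-.5+155,(v+.5)/2.7-.5+240])
hs=lambda u,v:np.array([(u-590+.5)/3-.5+165,(v-245+.5)/3-.5+140])
T=[rt(28,40),rt(481,94),rt(467,212),rt(15,157)]
# correspondences: find by on-plane of both
S=[rs(30,348),rs(527,277),rs(558,399),rs(30,480)]
print("rail top view z=.049");[print(onplane("top",p,.049)) for p in T]
print("rail side");[print(onplane("side",p,.049)) for p in S]
print("slot top",[onplane("top",rt(*p),.046) for p in((239,126),(303,132),(271,129))]);print("slot side",[onplane("side",rs(*p),.046) for p in((228,380),(300,374),(264,377))])
print("tri",[tri(a,b) for a,b in zip(T,S)], [tri(rt(271,129),rs(264,377))])
T=[ht(516,22),ht(612,12),ht(634,170),ht(535,183)];S=[hs(606,323),hs(753,278),hs(788,338),hs(632,388)]
print("holder top");[print(onplane("top",p,.042)) for p in T]
print("holder side");[print(onplane("side",p,.042)) for p in S]
print("wing top",[onplane("top",ht(*p),.088) for p in((547,57),(570,52),(582,147),(558,151))]);print("wing side",[onplane("side",hs(*p),.088) for p in((638,285),(725,258))])
print("wing side base",[onplane("side",hs(*p),.042) for p in((655,345),(738,318))])
E
```

```text
rail top view z=.049
[ 0.6793 -0.2122  0.049 ]
[ 0.4316 -0.1719  0.049 ]
[ 0.441  -0.1077  0.049 ]
[ 0.6881 -0.1471  0.049 ]
rail side
[ 0.4425 -0.1074  0.049 ]
[ 0.6893 -0.1471  0.049 ]
[ 0.6779 -0.2113  0.049 ]
[ 0.4323 -0.1714  0.049 ]
slot top [array([ 0.5634, -0.1602,  0.046 ]), array([ 0.5283, -0.1555,  0.046 ]), array([ 0.5458, -0.1578,  0.046 ])]
slot side [array([ 0.5303, -0.1519,  0.046 ]), array([ 0.5643, -0.1598,  0.046 ]), array([ 0.5473, -0.1558,  0.046 ])]
tri [array([ 0.562 , -0.1803,  0.2571]), array([ 0.5492, -0.1791,  0.2638]), array([ 0.5523, -0.1711,  0.2073]), array([ 0.5611, -0.1704,  0.1873])] [array([ 0.5465, -0.1572,  0.0496])]
holder top
[0.583  0.1744 0.042 ]
[0.5876 0.1154 0.042 ]
[0.4909 0.1035 0.042 ]
[0.4847 0.1639 0.042 ]
holder side
[0.4848 0.1627 0.042 ]
[0.5816 0.1734 0.042 ]
[0.5904 0.116  0.042 ]
[0.4912 0.1052 0.042 ]
wing top [array([0.563 , 0.1463, 0.088 ]), array([0.5655, 0.1331, 0.088 ]), array([0.511, 0.127, 0.088]), array([0.5091, 0.1407, 0.088 ])]
wing side [array([0.51  , 0.1422, 0.088 ]), array([0.5637, 0.1489, 0.088 ])]
wing side base [array([0.5106, 0.1352, 0.042 ]), array([0.5645, 0.1419, 0.042 ])]
```

```bash
cat >> h.py <<'E'
def R(yaw):
    c,s=np.cos(np.radians(yaw)),np.sin(np.radians(yaw)); return np.array([[c,s,0],[s,-c,0],[0,0,-1.]])
RAIL=np.array([.5602,-.1595]); YR=-9.15; d=np.array([np.cos(np.radians(YR)),np.sin(np.radians(YR))]); nrm=np.array([-d[1],d[0]])
H=np.array([.5372,.1388]); YH=6.4
def F(n=5):
    fs=[]
    for _ in range(n): fs.append(arm.get_state()["force"]); arm.dwell(.01)
    return np.mean(fs,0)
def st(tag=""):
    s=arm.get_state(); print(tag,"t%.2f"%s["clock"],"p",np.round(s["tcp_pos"],4),"f",np.round(s["force"],2),"m",np.round(s["wrist_torque"],2),"w%.4f gf%.1f"%(s["grip_width"],s["gripper_force"]),"j6 %.1f"%s["joint_positions"][5])
E
python3 - <<'E'
from h import *
c=arm.solve_ik([*H,.15],R(YH)); print(c)
print(arm.solve_ik([*(RAIL-.0143*d),.13],R(YR)),arm.solve_ik([*(RAIL-.0143*d),.07],R(YR+90)))
arm.reach([*H,.16],R(YH)); st("above")
arm.command_gripper(.045); st("half open")
arm.movel([*H,.053],rate=.12); st("down")
arm.command_gripper(.0,60); st("grip")
cv2.imwrite("pics/g_side.png",arm.get_image("side"))
E
```

```text
[ 7.35368704e+00  2.19089461e+01  9.75193076e+01 -2.54444375e-14
  6.05717463e+01  9.09536870e+01]
[-2.30260119e+01  2.43005448e+01  9.69301978e+01 -2.54444375e-14
  5.87692574e+01  7.61239881e+01] [-2.30260119e+01  2.89410528e+01  9.97408207e+01 -2.54444375e-14
  5.13181265e+01 -1.38760119e+01]
above t3.51 p [0.5376 0.1381 0.1601] f [-0.32 -1.03 -0.64] m [-0.02 -0.01 -0.01] w0.0855 gf0.0 j6 90.9
half open t3.98 p [0.5372 0.1387 0.16  ] f [ 0.46  0.29 -0.52] m [0.05 0.03 0.02] w0.0451 gf0.0 j6 91.0
down t5.03 p [0.5378 0.1389 0.0535] f [ 0.28  0.59 -0.39] m [ 0.03 -0.01  0.04] w0.0450 gf0.0 j6 91.0
grip t5.41 p [0.5378 0.1388 0.0538] f [-0.2  -0.34  6.16] m [-0.1   0.12 -0.01] w0.0133 gf58.6 j6 91.0
```

```bash
python3 - <<'E'
from h import *
p=arm.get_state()["tcp_pos"]
arm.movel([H[0],H[1],.06],rate=.04); st("lift")
arm.movel([H[0],H[1],.15],rate=.12); arm.dwell(.2); st("up"); print(F(8))
t=arm.get_image("top"); s=arm.get_image("side")
def crop(im,x,y,w,h,k): return cv2.resize(im[y:y+h,x:x+w],None,fx=k,fy=k,interpolation=cv2.INTER_CUBIC)
P=arm.get_state()["tcp_pos"]; foot=P+[0,0,.019-.053]
print(proj("side",foot),proj("top",foot))
u=proj("side",foot)[0].astype(int)
b=crop(s,max(u[0]-65,0),max(u[1]-80,0),130,120,5); print("origin",u[0]-65,u[1]-80); cv2.imwrite("pics/lift.png",b)
E
```

```text
lift t5.78 p [0.5373 0.1388 0.0602] f [-0.07  0.32 -2.47] m [ 0.01  0.02 -0.04] w0.0134 gf58.3 j6 91.0
up t6.88 p [0.5366 0.1387 0.1491] f [-0.01  0.13 -2.06] m [ 0.04  0.03 -0.01] w0.0133 gf58.4 j6 91.0
[ 0.06283564  0.02897381 -1.58145442]
[[193.67566961 139.64990348]] [[173.67566078 279.00317429]]
origin 128 59
```

View pics/lift.png

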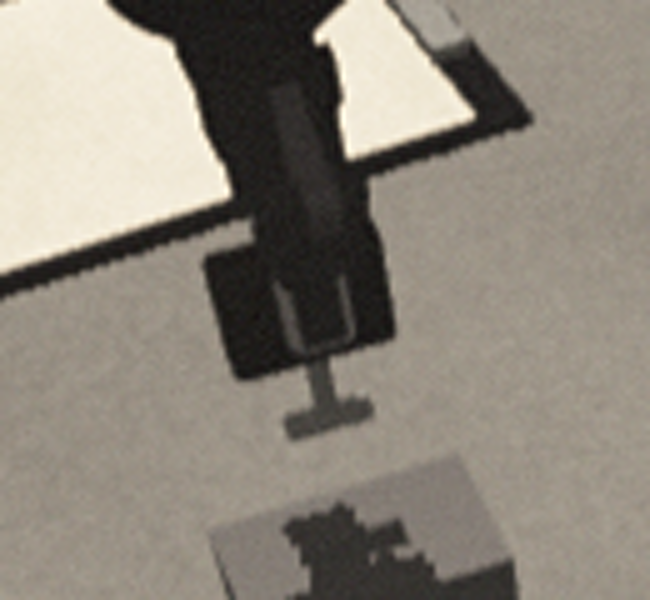

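```bash
cat >> h.py <<'E'
def at(a,y,z): 
    q=RAIL+a*d+y*nrm; return [*q,z]
E
python3 - <<'E'
from h import *
a=-.0143+.007
arm.reach(at(a,0,.14),R(YR)); st("above")
arm.movel(at(a,0,.100),rate=.1); arm.dwell(.3)
f0=F(15); np.save("f0.npy",f0); print("tare",f0); st("low")
z=.098
while z>.0885:
    z-=.0004; arm.movel(at(a,0,z),rate=.02); f=F(3)-f0
    if f[2]>3: break
print("z",z,f); st("end")
s=arm.get_image("side"); t=arm.get_image("top")
k=lambda im,u:cv2.resize(im[u[1]-50:u[1]+50,u[0]-65:u[0]+65],None,fx=4,fy=4,interpolation=cv2.INTER_CUBIC)
u=proj("side",at(a,0,.049))[0].astype(int); print(u); cv2.imwrite("pics/touch.png",k(s,u))
E
```

```text
above t8.19 p [ 0.5529 -0.1572  0.14  ] f [ 0.07 -0.03 -0.91] m [ 0.03 -0.02  0.02] w0.0133 gf58.3 j6 76.3
tare [-0.24856312 -0.11369435 -1.44604154]
low t9.17 p [ 0.5532 -0.1585  0.1003] f [-0.44  0.43 -1.41] m [ 0.02  0.   -0.03] w0.0129 gf58.3 j6 76.3
z 0.09120000000000004 [-0.92876457  0.8761859   4.57415956]
end t13.86 p [ 0.5531 -0.1584  0.0915] f [-1.31  0.56  2.5 ] m [0.03 0.16 0.03] w0.0131 gf59.0 j6 76.3
[251 308]
```

View pics/touch.png

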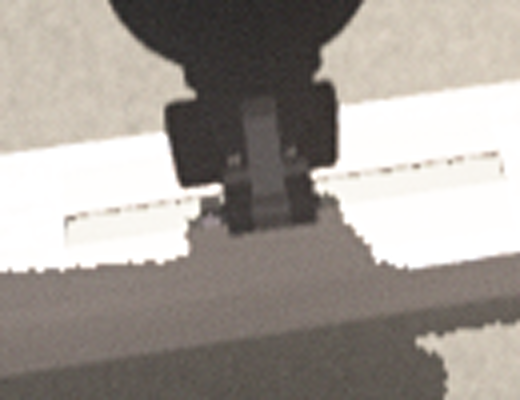

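```bash
python3 - <<'E'
from h import *
f0=np.load("f0.npy"); a=-.0073; z=.0912; low=False
while a>-.027:
    a-=.0005; arm.movel(at(a,0,z),rate=.02); f=F(4)-f0
    if f[2]<3.2: z-=.0002
    if f[2]<1.5: z-=.0003
    if f[2]>5: z+=.0001
    print("%.4f z%.4f"%(a,z),np.round(f,1))
    if z<.0893 or np.linalg.norm(f[:2])>8: break
st("end")
E
```

```text
-0.0078 z0.0912 [0.5 0.9 4.6]
-0.0083 z0.0912 [1.6 0.2 4.1]
-0.0088 z0.0907 [-0.  -0.1  0.5]
-0.0093 z0.0902 [ 0.5  0.5 -0.5]
-0.0098 z0.0897 [ 0.  -0.   0.3]
-0.0103 z0.0892 [ 0.4 -0.1 -0. ]
end t15.66 p [ 0.55   -0.1579  0.0897] f [-0.67  0.52 -1.73] m [-0.02  0.05 -0.01] w0.0136 gf58.4 j6 76.2
```

```bash
python3 - <<'E'
from h import *
f0=np.load("f0.npy"); z=.0892
for a,z in((-.0108,.0888),(-.0113,.0880),(-.0115,.0872),(-.0115,.0865)):
    arm.movel(at(a,0,z),rate=.02); f=F(3)-f0; print(a,z,np.round(f,1))
    if np.linalg.norm(f)>6: raise SystemExit("contact")
D=np.array([*d,0]);N=np.array([*nrm,0])
def probe(ax,sg,a,y):
    for i in range(14):
        if ax: y+=sg*.0004
        else: a+=sg*.0004
        arm.movel(at(a,y,z),rate=.02); f=(F(4)-f0)@(N if ax else D)
        if -f*sg>3: break
    print("xy"[ax],sg,round(a,5),round(y,5),"f %.1f"%f); return y if ax else a
a1=probe(0,-1,a,0); a2=probe(0,1,a1+.002,0); a=(a1+a2)/2
arm.movel(at(a,0,z),rate=.03)
y1=probe(1,-1,a,0); y2=probe(1,1,a,y1+.0015); y=(y1+y2)/2
arm.movel(at(a,y,z),rate=.03); print("centre",a,y,np.round(F(6)-f0,1)); np.save("c.npy",[a,y]); st()
E
```

```text
-0.0108 0.0888 [0.4 0.3 0.2]
-0.0113 0.088 [ 0.2 -0.1  0.1]
-0.0115 0.0872 [0.4 0.3 0.1]
-0.0115 0.0865 [-0.2  0.1 -0.2]
x -1 -0.0151 0 f 3.0
x 1 -0.0091 0 f -3.6
y -1 -0.0121 -0.0036 f 3.8
y 1 -0.0121 0.0011 f -4.6
centre -0.012099999999999996 -0.0012500000000000007 [ 0.1  0.1 -0. ]
 t27.52 p [ 0.5481 -0.1583  0.0865] f [ 0.07  0.04 -1.76] m [ 0. -0. -0.] w0.0135 gf58.8 j6 76.1
```

```bash
python3 - <<'E'
from h import *
f0=np.load("f0.npy"); a,y=np.load("c.npy")
for z in(.0835,.0805,.078,.0755,.073,.0705,.0695):
    arm.movel(at(a,y,z),rate=.025); f=F(3)-f0; print(z,np.round(f,1),np.round(arm.get_state()["wrist_torque"],2))
    if f[2]>15 or np.linalg.norm(f[:2])>7: print("STOP");break
st()
E
```

```text
0.0835 [ 0.4 -0.1  0.1] [-0.01  0.03  0.03]
0.0805 [ 0.5  0.1 -0.2] [ 0.02 -0.03 -0.03]
0.078 [-0.4  0.5  3.7] [ 0.07  0.07 -0.01]
0.0755 [-0.1 -0.4  4.7] [ 0.03  0.05 -0.01]
0.073 [0.3 0.6 6. ] [0.06 0.07 0.05]
0.0705 [-0.1  0.2  7.2] [0.03 0.09 0.01]
0.0695 [-0.3  0.6  7.4] [-0.02  0.01  0.01]
 t29.48 p [ 0.5483 -0.1589  0.0698] f [-0.3   0.06  5.51] m [-0.02  0.01  0.01] w0.0132 gf59.9 j6 76.1
```

```bash
python3 - <<'E'
from h import *
f0=np.load("f0.npy"); a,y=np.load("c.npy"); z=.0695
p=np.array(at(a,y,z))
for yaw in(5,15,25,35,45,55,65,75,85,90):
    arm.reach(p,R(YR+yaw)); f=F(3)-f0; s=arm.get_state(); m=s["wrist_torque"]
    print(yaw,"t%.2f"%s["clock"],np.round(f,1),np.round(m,2))
    if np.linalg.norm(f[:2])>3: p[:2]+=f[:2]*.0001
    if f[2]>15 or np.linalg.norm(f[:2])>8 or abs(m[2])>.5: print("STOP");break
st()
E
```

```text
5 t29.76 [0.3 0.7 7.1] [0.03 0.06 0.02]
15 t30.07 [-0.3  0.5  7.5] [0.05 0.06 0.04]
25 t30.39 [0.4 0.6 7.1] [0.06 0.05 0.11]
35 t30.71 [0.6 0.1 7.8] [ 0.06 -0.02  0.06]
45 t31.02 [0.3 0.1 7.3] [ 0.1   0.   -0.01]
55 t31.34 [-0.1  0.1  7.5] [0.01 0.03 0.  ]
65 t31.66 [0.5 0.7 7.6] [0.08 0.02 0.08]
75 t31.98 [0.3 0.3 7. ] [0.   0.02 0.01]
85 t32.29 [0.1 0.1 7.3] [0.07 0.01 0.04]
90 t32.57 [-0.6 -0.   7.4] [0.03 0.03 0.01]
 t32.57 p [ 0.5485 -0.159   0.0699] f [0.3  0.25 6.02] m [0.03 0.03 0.01] w0.0133 gf60.0 j6 -14.0
```

```bash
python3 - <<'E'
from h import *
f0=np.load("f0.npy"); a,y=np.load("c.npy")
for z in(.071,.072,.0727,.0734,.0742,.075,.0757,.0764,.0768,.0772,.0775):
    arm.movel(at(a,y,z),rate=.02); f=F(3)-f0; s=arm.get_state()
    print(z,"t%.2f"%s["clock"],np.round(f,1),np.round(s["wrist_torque"],2))
    if f[2]<2.5 or np.linalg.norm(f[:2])>6: print("STOP");break
st()
E
```

```text
0.071 t32.84 [0.3 0.6 6.9] [ 0.02 -0.02 -0.01]
0.072 t33.12 [0.8 0.4 6.7] [ 0.02 -0.13  0.04]
0.0727 t33.39 [ 1.  -0.3  6. ] [-0.03 -0.23  0.01]
0.0734 t33.67 [ 1.8 -0.4  6.2] [-0.14 -0.35 -0.03]
0.0742 t33.94 [ 2.8 -0.7  5.3] [-0.19 -0.49 -0.03]
0.075 t34.22 [ 2.6 -0.8  5.2] [-0.14 -0.48  0.04]
0.0757 t34.49 [ 2.1 -0.6  5.2] [-0.25 -0.38  0.05]
0.0764 t34.77 [ 2.5 -0.8  4.3] [-0.13 -0.45 -0.02]
0.0768 t35.04 [ 2.2 -0.2  4.5] [-0.19 -0.41  0.05]
0.0772 t35.32 [ 1.9 -0.3  4.1] [-0.18 -0.36 -0.03]
0.0775 t35.59 [ 1.4 -0.6  4.4] [-0.2  -0.34 -0.03]
 t35.59 p [ 0.5479 -0.1588  0.0775] f [ 1.06 -0.66  2.6 ] m [-0.2  -0.34 -0.03] w0.0136 gf59.5 j6 -13.9
```

```bash
python3 - <<'E'
from h import *
f0=np.load("f0.npy"); a,y=np.load("c.npy"); z=.0772
D=np.array([*d,0])
for i in range(10):
    a+=.0004; arm.movel(at(a,y,z),rate=.02); f=F(4)-f0; print("%.4f"%a,np.round(f,1), "along %.1f"%(f@D))
    if f@D<.6: break
a+=.001; arm.movel(at(a,y,z),rate=.02); f=F(5)-f0; print("%.4f"%a,np.round(f,1))
for i in range(10):
    z+=.0003; arm.movel(at(a,y,z),rate=.02); f=F(5)-f0; print("z%.4f"%z,np.round(f,1))
    if f[2]<2: break
np.save("c2.npy",[a,y,z]); st()
E
```

```text
-0.0117 [ 0.4 -0.9  4.4] along 0.5
-0.0107 [-1.9 -0.5  4.5]
z0.0775 [-3.7 -0.9  3.7]
z0.0778 [-4.6 -0.3  3.2]
z0.0781 [-5.  -0.3  3. ]
z0.0784 [-5.1 -0.5  0.3]
 t37.33 p [ 0.5486 -0.1587  0.0779] f [-4.84 -1.   -1.68] m [-0.13  1.08 -0.02] w0.0133 gf58.9 j6 -13.9
```

```bash
python3 - <<'E'
from h import *
f0=np.load("f0.npy"); a,y,z=np.load("c2.npy")
for a,z in((-.0113,.0779),(-.0116,.0779)):
    arm.movel(at(a,y,z),rate=.02); f=F(6)-f0; print(a,np.round(f,1))
st()
cv2.imwrite("pics/pre.png",arm.get_image("side"))
arm.command_gripper(.022,20); st("open a little"); 
arm.command_gripper(.04); arm.dwell(.2); st("open")
arm.movel(at(a,y,.14),rate=.1); st("up")
arm.reach([.42,.0,.25],R(YR+80)); arm.dwell(.2); st("away")
s=arm.get_image("side"); t=arm.get_image("top")
cv2.imwrite("pics/fs.png",s);cv2.imwrite("pics/ft.png",t)
k=lambda im,x,y,w,h,q:cv2.resize(im[y:y+h,x:x+w],None,fx=q,fy=q,interpolation=cv2.INTER_CUBIC)
A=k(s,160,240,200,120,4)[:, :560]; B=k(t,325,175,80,165,2.9)
C=np.zeros((600,800,3),np.uint8); C[:480,:560]=A; C[:B.shape[0],565:565+B.shape[1]]=B
cv2.imwrite("pics/fin.png",C)
E
```

```text
-0.0113 [-5.   0.3  2.3]
-0.0116 [-4.6  0.3  2.4]
 t37.93 p [ 0.5485 -0.1588  0.0779] f [-4.27  1.15  0.81] m [ 0.09  0.97 -0.03] w0.0132 gf59.4 j6 -13.9
open a little t38.23 p [ 0.5505 -0.1595  0.0785] f [-0.52  0.42 -0.51] m [ 0.   -0.01  0.  ] w0.0222 gf0.0 j6 -13.9
open t38.75 p [ 0.5486 -0.1589  0.0779] f [0.09 0.63 0.08] m [-0.05  0.02 -0.01] w0.0400 gf0.0 j6 -13.9
up t39.52 p [ 0.5482 -0.1587  0.1397] f [-0.41 -0.36  0.12] m [-0.06  0.05 -0.03] w0.0403 gf0.0 j6 -13.9
away t40.65 p [ 0.4206 -0.0007  0.2493] f [ 0.42  0.27 -0.19] m [-0.07  0.03 -0.04] w0.0400 gf0.0 j6 9.7
```

View pics/fin.png

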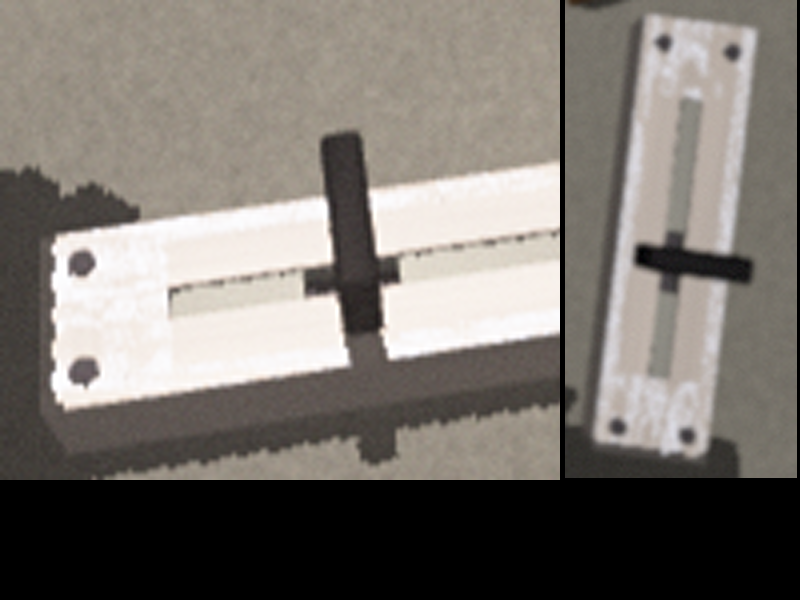

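```bash
python3 - <<'E'
from h import *
np.set_printoptions(precision=4,suppress=True)
for n,f,(x,y,w,h) in(("top","pics/ft.png",(345,250,45,35)),("side","pics/fs.png",(225,265,40,70))):
    r=arm.trace(n,"stop_wing"); print(n,[(round(q["p"],2),q["pixel"]) for q in r[:2]])
    g=cv2.imread(f).max(2)
    m=np.zeros_like(g); m[y:y+h,x:x+w]=(g[y:y+h,x:x+w]<50)
    m=cv2.morphologyEx(m,cv2.MORPH_OPEN,np.ones((3,3)))
    c=max(cv2.findContours(m,0,1)[0],key=cv2.contourArea)
    mom=cv2.moments(c)
    if r:
        mm=r[0]["pixels"].astype(np.uint8); c2=max(cv2.findContours(mm,0,1)[0],key=cv2.contourArea)
    for cc in (c,)+((c2,) if r else ()):
        vx,vy,x0,y0=cv2.fitLine(cc,cv2.DIST_L2,0,.01,.01).ravel()
        P,Q=[onplane(n,(x0+k*vx,y0+k*vy),.112) for k in(-10,10)]; v=Q-P
        print(cv2.contourArea(cc),"centre",(P+Q)/2,"angle",np.degrees(np.arctan2(v[1],v[0]))%180,"want",YR+90)
W=np.array(at(-.0116,-.00125,.112)); 
c8=[W+[*(sx*.007*d+sy*.028*nrm),dz] for dz in(0,-.046) for sx in(-1,1) for sy in(-1,1)]
for n in CAM: print(n,proj(n,c8))
E
```

```text
top [(0.58, [367.1, 264.6])]
243.0 centre [ 0.549  -0.1552  0.112 ] angle 80.27498218172997 want 80.85
343.0 centre [ 0.55   -0.1538  0.112 ] angle 80.14096501589519 want 80.85
side [(0.68, [248.0, 295.6])]
18.0 centre [ 0.5429 -0.1953  0.112 ] angle 131.04737777617186 want 80.85
469.0 centre [ 0.5473 -0.1669  0.112 ] angle 80.95721592562043 want 80.85
top [[389.2183 272.7085]
 [352.5548 267.7892]
 [390.2946 263.4826]
 [353.6788 258.5646]
 [381.2547 270.6093]
 [346.9077 266.0002]
 [382.2726 261.9687]
 [347.9674 257.3609]]
side [[243.7573 312.1247]
 [239.2869 272.9059]
 [254.6835 310.4922]
 [249.5597 271.4843]
 [245.6902 324.8801]
 [241.4014 287.4945]
 [255.8561 323.3245]
 [250.9993 286.1268]]
```

```bash
python3 -c "
from cell import arm
print(arm.close_job())"
```

```text
the job is handed in; nothing more can be done
None
```

The bin stop is seated in the rail with its wing across it, square to within about 1° in the camera images. It has been released, the arm is clear, and the job was handed in at about 41 s; contact forces stayed within about 8 N during insertion and seating.

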